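# Hang the herb pail on the double hook

## Task

Raise the pail's flat-lying bail handle until it stands upright, without lifting, dragging or tipping the pail, and let the pail rest on the ledge like that for a moment. Then carry the pail by its bail to the hook stand and hook its bar over both prongs, lowering it gently until you feel the hook take the pail's weight before you let go; do not let the pail fall or press hard on the hook, whose height you must find by feel. Leave the pail hanging level and still, clear of the ledge, and leave the other things on the ledge where they are.

Things in the scene. Friction and masses are not known exactly. Their poses are not given: they have to be found in the camera images.
- pail: Blue lidded pail, 112 mm across the rim, 88 mm across the foot, 101 mm high to the top of its flat wooden lid; 0.38 to 0.62 kg with its bail. Origin: centre of its underside; z up. The bail pivots on an axis along the pail's y, 85 mm above the origin. It stands left or right, the hook stand on the other side. Hanging, it swings freely about the pivots.
- bail (a joint): Angle of the bail: 0 = lying flat, level, pointing along the pail's -x (about towards the robot); 1.571 = upright; 3.14 = flat on the +x side. Starts at 0. The pivot is slightly stiff (0.025 N m), so the bail stays upright if left there.
- bail_grip (a point): Middle of the bail's straight wooden bar: round, 12 mm thick, 104 mm long along the point's y axis (always the pail's y), 115 mm from the pivot axis. Lying flat, 53 mm is free between bar and rim; upright, it is 200 mm above the pail's underside, 99 mm above its lid. 5 mm wire legs join its ends to the pivots. The bar is a sleeve that turns freely on the bail.
- stand: Fixed hook stand: black base plate 100 mm wide, 12 mm thick, with an 18 mm steel post; a clamp on the post carries a dark steel double hook. Origin: on the ledge straight below the middle of the hook's seat; z up, local -x is the hook's open front (about towards the robot). Base from local x = -10 to +125 mm. More than 18 N on the stand or hook is too much.
- range_mid (a point): Point of the stand 260 mm above its origin: middle of the hook's height range, NOT the hook. The clamp's height is not measured and differs each time: a bar in the empty, unloaded seat has its centre 240 to 280 mm above the ledge, straight above the stand's origin. The hook is sprung: it sinks 1 mm per 2 N beyond the first 1 N, for 6 mm (about 13 N), then is hard.
- post_top (a point): Top of the post's ball, 337 mm up, at local x = +105 mm. Prongs: two 8 mm rods at local y = +36 and -36 (64 mm free between) running to -x from a crossbar at x = +78 to +90. They slope down 16 mm from x = +30 to +9, are flat (the seat) to x = -7, then turn up to tips at x = -20, 20 mm above the centre of a bar in the seat.
- turntable: Fixed two-tier black turntable, 250 mm across, upper tier 170 mm across with its top 108 mm high, at the back. Origin: centre of its underside.
- bowl: Green pinch bowl, 84 mm across, 36 mm high, between pail and stand. Origin: centre of its underside. Leave it.
- mortar: Olive wood mortar, 104 mm across, 75 mm high, its pestle leaning out to 140 mm high. Origin: centre of its underside. Leave it.
- shaker0: Clear acrylic shaker with steel twist cap, 39 mm across, 68 mm high, standing on the upper tier of the turntable. Origin: centre of its underside. Leave it.
- shaker1: Clear acrylic shaker with steel twist cap, 39 mm across, 68 mm high, standing on the upper tier of the turntable. Origin: centre of its underside. Leave it.
- shaker2: Clear acrylic shaker with steel twist cap, 39 mm across, 68 mm high, standing on the upper tier of the turntable. Origin: centre of its underside. Leave it.
- shaker3: Clear acrylic shaker with steel twist cap, 39 mm across, 68 mm high, standing on the lower tier of the turntable. Origin: centre of its underside. Leave it.
Things that resemble listed ones, but are neither listed nor needed, are in the scene too. What is shaped like the pail but red or turquoise is not meant.

How it is judged (in metres and radians):
On the way, in this order (a step that is already met when the one before it is completed fails the run):
1. the bail stands upright (within 0.25 rad) while the pail still stands on the ledge (value of joint bail between 1.32 and 1.82 rad and height (world z) of pail below 0.006 m and angle between pail's own z axis and vertical below 0.08 rad), for 0.2 s.
2. the pail is lifted clear of the ledge (height (world z) of pail above 0.025 m), for 0.1 s.
At the end, for the whole second after the job is handed in: the pail hangs untouched from the hook (over 1.5 N on it), underside over 15 mm up, bar over 215 mm up, its middle within 22 mm of the seat's middle in plan and within 0.3 rad of square to the prongs, pail within 0.3 rad of upright, slower than 0.05 m/s (height (world z) of pail above 0.015 m and contact force between pail and stand above 1.5 N and horizontal distance between bail_grip and stand below 0.022 m and z of bail_grip in the frame of stand above 0.215 m and angle between the y axis of bail_grip and the y axis of stand, either way round below 0.3 rad and angle between pail's own z axis and vertical below 0.3 rad and linear speed of pail below 0.05 m/s and contact force between pail and the fingers below 0.05 N).
It fails at once if more than 18 N on the hook stand from anything (contact force between stand and anything else above 18 N).
It fails at once if the pail let fall (faster than 0.2 m/s with neither fingers nor hook touching it, off the ledge) (contact force between pail and the fingers below 0.05 N and contact force between pail and stand below 0.05 N and linear speed of pail above 0.2 m/s and height (world z) of pail above 0.005 m).
It fails at once if the pail dragged more than 30 mm or tipped more than 0.25 rad before its bail is upright (value of joint bail below 1.1 rad and (distance of pail from where it was at the start of the episode above 0.03 m or angle between pail's own z axis and vertical above 0.25 rad) and height (world z) of pail below 0.025 m).
It fails at once if a shaker, the bowl or the mortar moved more than 25 mm (distance of any of shaker0, shaker1, shaker2, shaker3, bowl, mortar from where it was at the start of the episode above 0.025 m).
It also fails if it takes over 70 s, if anything falls off the work surface, if the arm or the gripper's body presses on something with over 40 N, if the wrist force passes 120 N, or if a joint passes its speed limit or range.

## Robot

A 6-joint arm with a two-finger parallel gripper is mounted at the origin on the work surface. World frame = base frame: x ahead of the robot, y to its left, z up, the work surface at z = 0. Lengths are in m, angles in degrees, forces in N, time in s.
With the tool pointing down it reaches from about 0.375 to 0.9 m from the base axis. Payload 3.1 kg.
Tool frame: the origin (TCP) lies at the very end of the fingers, on their centre line; the grasp point (between the pads) lies 19 mm behind it; z points along the fingers, y is the direction in which the jaws open and shut (so a half turn about z gives the same grasp; the last joint's range is limited). The gripper opens to 87 mm and grips with 3 to 60 N. Pads are 19 mm wide; open, the fingers measure 117 mm over their backs; the gripper's body (75 mm by 190 mm) begins 51 mm behind the grasp point.
Start: joints at [-10.227, 30.224, 82.088, -0, 67.689, -10.227], TCP at [0.625, 0, 0.223] pointing down, gripper open.
Joint ranges: [-176.69, 176.69], [-43.24, 126.21], [12.49, 139.97], [-82, 262], [0, 151.66], [-163.58, 163.58]. Speed limits (degrees/s): [159.86, 159.86, 180, 180, 180, 180].

## Interface

Orientations are given as a 3x3 rotation matrix whose columns are the frame's x, y, z axes.
In Python, from rig import readout, capture, camera_model, bot, spot_in, regions_of gives the robot as it stands.
- The arm moves only by the tool send_rows, never from a script. Its argument "moves" is a list that holds one entry, the list of rows, each a list of 7 numbers: the turn, a rotation vector about the tool's x, y, z in degrees, then the shift along the tool's x, y, z in cm, then the opening, from -1 (shut) to 1 (fully open). A call has exactly 5 rows; each row shifts and turns the commanded pose from where the row before left it, along the tool's axes as they then stand; what a row does not reach is not made up. A row lasts 1/10 s, in which the tool goes at most 50 mm and 8.59 degrees, less where a joint would pass 70% of its speed; a pose out of reach is approached as far as the arm can. A call with a gripper value outside its range is refused whole. The fingers move at their own pace and stop on an object; the grip force is fixed at half the most. Time passes only in rows, so rows that do not move let the fingers close, or fill a call up. It gives the time, the measured TCP pose, the force and the opening at its end, in the units of the state.
- readout.read_state(): the state, without advancing time (a new reading comes with each control period).
- capture(name): name is "scene" or "side" or "wrist"; returns the picture (480x640x3 uint8, blue, green, red); there is no depth.
- camera_model(name): a dict with "camera_matrix" (3x3 intrinsics, pixels), "k1" (the pictures are not rectified: a ray, as slopes to the right and down, at radius r is drawn at 1 + k1 r^2 times it, then the intrinsics apply), "pose" (4x4, takes a point from camera to world coordinates). Camera axes: x right, y up, looking along -z (the intrinsics and any distortion apply to the point x, -y, -z); pixel columns grow to the right and rows downward; lengths in m; the calibration is good to about 2 mm. A picture is of the moment at which its call begins: read the wrist's pose just before it. camera_model takes no time and is no camera call; for the wrist camera it gives the pose at the moment of the call.
- bot.hand_in(): hands the job in, once; it reports no verdict.
Trained networks look in the newest picture that a camera, given by its name, has taken for a name from the list of things; names that differ only in an ending like _2 or _b are one class to them, and where a whole thing is asked for, a point or a joint stands for the part that bears it (a point fixed in the world has none). Each returns a list of dicts, best first, with "p" (0 to 1); they miss things now and then, are a little off and sometimes report something else, mostly with a low value. They report only what shows in the picture. A call takes as long as a camera call. They do not tell look-alikes from the thing itself.
- spot_in(camera, thing): "location" ([x, y, z] in m, in world coordinates, good to about 4 mm: the middle of the surface that is visible of it).
- regions_of(camera, thing): "mask" (480x640 bool, what is visible of it).
The state is a dict: "time_s": time; "joint_positions": joint angles; "qvel": joint speeds; "tau": joint torques, N m; "position": TCP position; "tcp_rot": TCP orientation; "force": force on the tool from outside, world axes, zero at the start; "moment": the same for the moment, N m; "opening": opening from 0.0 (shut) to 1.0 (fully open).
Only numpy, scipy, OpenCV 4.12 (cv2) and the standard library are available. Lean on these libraries where they do the work, as an engineer would, in place of code of your own. Each camera call takes 0.05 s, during which the arm holds its last target. There are 200 camera calls.

## Working session

There is one attempt and no reset: what is moved stays moved. The work goes in short steps, Python scripts to look and compute and a tool call to move; the robot and the scene stay as the last step left them, time stands still between calls to the robot, and variables do not carry over. Pictures are saved under pics/ and viewed, about 8 in all and at most 12, crops included, and the job is handed in when it is done.

Besides the shell and the picture viewer there is one more tool, called by a JSON object that holds its "method" and its "body". send_rows: Moves the arm, as the interface text tells. Its arguments: {"type":"object","properties":{"moves":{"type":"array","items":{"type":"array","items":{"type":"array","items":{"type":"number"}}}}},"required":["moves"]}

```bash
ls; mkdir -p pics; python3 - <<'E'
from rig import *
import cv2,numpy as np
s=readout.read_state();print(s)
for c in ("scene","side"):
    im=capture(c);cv2.imwrite(f"pics/{c}0.png",im)
    m=camera_model(c);print(c,np.round(m["pose"],3).tolist(),np.round(m["camera_matrix"],1).tolist(),m["k1"])
    for t in ("pail","bail_grip","stand","bowl","mortar","turntable","post_top"):
        try: print(t,[(np.round(d["location"],3).tolist(),round(d["p"],2)) for d in spot_in(c,t)[:4]])
        except Exception as e: print(t,e)
E
```

```text
pics
{'time_s': 0.0, 'joint_positions': array([-1.02271716e+01,  3.02790086e+01,  8.21566231e+01,  1.43045254e-03,
        6.76875986e+01, -1.02283422e+01]), 'qvel': array([-0.02720484,  0.04079852, -0.05952195, -0.08244476,  0.00163831,
       -0.00046645]), 'tau': array([-5.45745443e-04, -4.40045428e+01, -1.76593530e+01,  6.32597599e-02,
        5.83207863e-02, -1.53719384e-04]), 'position': array([6.24274074e-01, 1.68967488e-04, 2.21569850e-01]), 'tcp_rot': array([[-1.05006286e-05,  9.99997769e-01, -2.11249880e-03],
       [ 9.99999918e-01,  1.13553756e-05,  4.04602598e-04],
       [ 4.04625684e-04, -2.11249438e-03, -9.99997687e-01]]), 'force': array([ 0.24332942, -0.1607551 ,  0.80415977]), 'moment': array([-0.00166566, -0.0096163 , -0.00457715]), 'opening': 1.001247032250986}
scene [[0.654, -0.642, 0.399, 1.054], [0.756, 0.558, -0.342, -0.451], [-0.003, 0.526, 0.851, 1.304], [0.0, 0.0, 0.0, 1.0]] [[477.1, 0.0, 323.7], [0.0, 477.1, 242.3], [0.0, 0.0, 1.0]] -0.11457469584400225
pail [([0.578, 0.254, 0.102], 0.89), ([0.332, 0.137, 0.091], 0.82), ([0.452, 0.466, 0.102], 0.59)]
bail_
[... 258 characters left out ...]
.798, -0.025, 0.026], 0.93)]
post_top [([0.593, -0.289, 0.014], 0.94)]
side [[0.997, 0.066, -0.05, 0.51], [-0.083, 0.74, -0.668, -0.732], [-0.008, 0.67, 0.743, 1.041], [0.0, 0.0, 0.0, 1.0]] [[452.0, 0.0, 312.5], [0.0, 452.0, 237.9], [0.0, 0.0, 1.0]] -0.000798518361538299
pail [([0.534, 0.268, 0.091], 0.83), ([0.445, 0.453, 0.091], 0.77), ([0.33, 0.156, 0.094], 0.55)]
bail_grip [([0.243, 0.134, 0.088], 0.76), ([0.47, 0.291, 0.091], 0.48)]
stand [([0.585, -0.287, 0.015], 0.9), ([0.598, 0.001, 0.026], 0.42)]
bowl [([0.6, 0.001, 0.022], 0.87)]
mortar [([0.599, -0.464, 0.065], 0.8)]
turntable [([0.759, -0.042, 0.017], 0.81), ([0.658, -0.023, 0.076], 0.32)]
post_top [([0.582, -0.29, 0.013], 0.82)]
```

View pics/scene0.png

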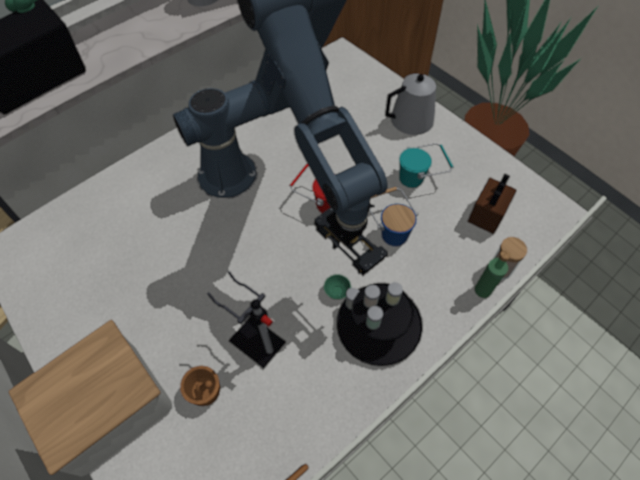

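View pics/side0.png

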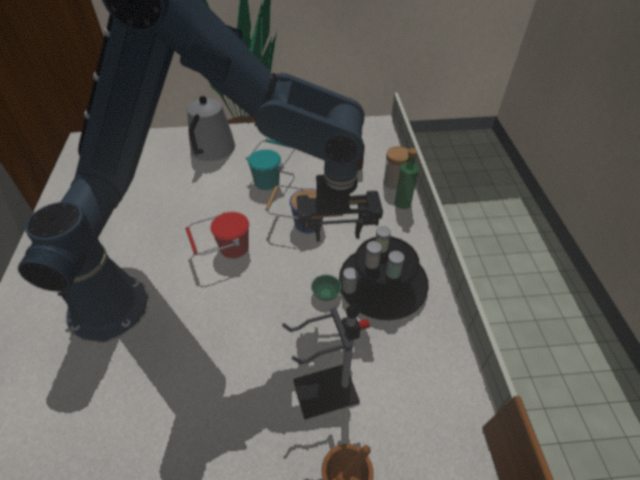

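```bash
cat > h.py <<'E'
from rig import *
import cv2, numpy as np
from scipy.spatial.transform import Rotation as R
def rays(cam,px,m=None):
    m=m or camera_model(cam);K=np.array(m["camera_matrix"]);P=np.array(m["pose"])
    k=float(m["k1"]);px=np.atleast_2d(px).astype(float)
    u=cv2.undistortPoints(px[:,None],K,np.array([k,0,0,0,0.]))[:,0]
    return P[:3,3],(P[:3,:3]@np.c_[u[:,0],-u[:,1],-np.ones(len(u))].T).T
def atz(cam,px,z,m=None):
    o,d=rays(cam,px,m);return o+d*((z-o[2])/d[:,2])[:,None]
def proj(cam,X,m=None):
    m=m or camera_model(cam);P=np.linalg.inv(m["pose"]);X=np.atleast_2d(X)
    c=X@P[:3,:3].T+P[:3,3];u=np.c_[c[:,0]/-c[:,2],-c[:,1]/-c[:,2]]
    u=u*(1+m["k1"]*(u**2).sum(1,keepdims=True));K=np.array(m["camera_matrix"])
    return u*[K[0,0],K[1,1]]+K[:2,2]
def tri(obs):  # [(cam,px,model)]
    A=np.zeros((3,3));b=np.zeros(3)
    for c,p,m in obs:
        o,d=rays(c,p,m);d=d[0]/np.linalg.norm(d[0]);M=np.eye(3)-np.outer(d,d);A+=M;b+=M@o
    return np.linalg.solve(A,b)
def tool(yaw,tilt):
    """tool z=(sin tilt along heading,-cos); jaw y in heading plane. yaw=heading deg"""
    h=np.array([np.cos(np.radians(yaw)),np.sin(np.radians(yaw)),0]);t=np.radians(tilt)
    z=np.sin(t)*h-np.cos(t)*np.array([0,0,1]);y=np.cos(t)*h+np.sin(t)*np.array([0,0,1])
    return np.c_[np.cross(y,z),y,z]
def step(grasp,yaw,tilt,st=None):
    """relative turn (deg) & shift (cm) in tool frame from the measured pose to the target grasp-point pose"""
    s=st or readout.read_state();Rt=tool(yaw,tilt);tcp=np.array(grasp)+0.019*Rt[:,2]
    R0=np.array(s["tcp_rot"]);rv=R.from_matrix(R0.T@Rt).as_rotvec(degrees=True)
    print("t",s["time_s"],"turn",rv.round(2),"shift cm (start frame)",(R0.T@(tcp-s["position"])*100).round(2),
     "(world cm)",((tcp-s["position"])*100).round(2),"F",np.round(s["force"],2),"op",round(s["opening"],2))
E
python3 - <<'E'
from h import *
m=camera_model("wrist");s=readout.read_state()
T=np.eye(4);T[:3,:3]=s["tcp_rot"];T[:3,3]=s["position"]
print((np.linalg.inv(T)@m["pose"]).round(3),m["camera_matrix"],m["k1"])
E
```

```text
[[-0.001  0.967  0.254  0.07 ]
 [ 1.     0.     0.    -0.001]
 [ 0.     0.254 -0.967 -0.162]
 [ 0.     0.     0.     1.   ]] [[371.31521848   0.         317.48333762]
 [  0.         371.31521848 239.04557879]
 [  0.           0.           1.        ]] -0.06536388008931215
```

{"method": "send_rows", "body": {"moves": [[[0,0,0,1,-1.45,-2.8,1],[0,0,0,2.2,-1.45,-2.8,1],[0,0,0,2.8,-1.45,-2.8,1],[0,0,0,2.8,-1.45,-2.8,1],[0,0,0,2.8,-1.45,-2.8,1]]]}}

```text
time_s: 1.3
position: [0.5517, 0.1169, 0.3637]
tcp_rot: [[0.0, 1.0, 0.0], [1.0, -0.0, 0.0], [0.0, 0.0, -1.0]]
force: [0.4, 0.9, 0.3]
opening: 1.002
```

{"method": "send_rows", "body": {"moves": [[[0,0,0,2.8,-1.45,0,1],[0,0,0,2.8,-1.45,0,1],[0,0,0,2,-1.45,0,1],[0,0,0,1.4,-1.45,0,1],[0,0,0,1,-1.45,0,1]]]}}

```text
time_s: 1.8
position: [0.4791, 0.217, 0.3626]
tcp_rot: [[-0.001, 1.0, 0.0], [1.0, 0.001, 0.0], [0.0, 0.0, -1.0]]
force: [0.1, -0.2, 0.1]
opening: 0.997
```

{"method": "send_rows", "body": {"moves": [[[0,0,0,0,0,0,0.3],[0,0,0,0,0,0,0.3],[0,0,0,0,0,0,0.3],[0,0,0,0,0,0,0.3],[0,0,0,0,0,0,0.3]]]}}

```text
time_s: 2.3
position: [0.4806, 0.2155, 0.3624]
tcp_rot: [[0.001, 1.0, -0.0], [1.0, -0.001, -0.0], [-0.0, -0.0, -1.0]]
force: [-0.6, 0.4, -0.2]
opening: 0.682
```

```bash
python3 - <<'E'
from h import *
s=readout.read_state();print(s["position"],s["force"])
m=camera_model("wrist");im=capture("wrist");cv2.imwrite("pics/w1.png",im)
for t in ("pail","bail_grip"):
    print(t,[(np.round(d["location"],3).tolist(),round(d["p"],2)) for d in spot_in("wrist",t)[:5]])
r=[]
for c in ("scene","side"):
    im=capture(c);cv2.imwrite(f"pics/{c}1.png",im)
    x0,y0=(180,240) if c=="scene" else (240,250)
    cv2.imwrite(f"pics/{c}1c.png",cv2.resize(im[y0:y0+200,x0:x0+200],None,fx=3,fy=3,interpolation=cv2.INTER_CUBIC))
    r.append(cv2.resize(im[y0:y0+200,x0:x0+130],None,fx=3,fy=3,interpolation=cv2.INTER_CUBIC))
cv2.imwrite("pics/stand1.png",np.hstack(r))
E
```

```text
[0.48057025 0.21545864 0.36238115] [-0.63232367  0.40268493 -0.2248232 ]
pail [([0.564, 0.271, 0.1], 0.98), ([0.338, 0.189, 0.101], 0.69), ([0.442, 0.44, 0.061], 0.66)]
bail_grip [([0.47, 0.309, 0.086], 0.6), ([0.232, 0.18, 0.086], 0.58)]
```

View pics/w1.png

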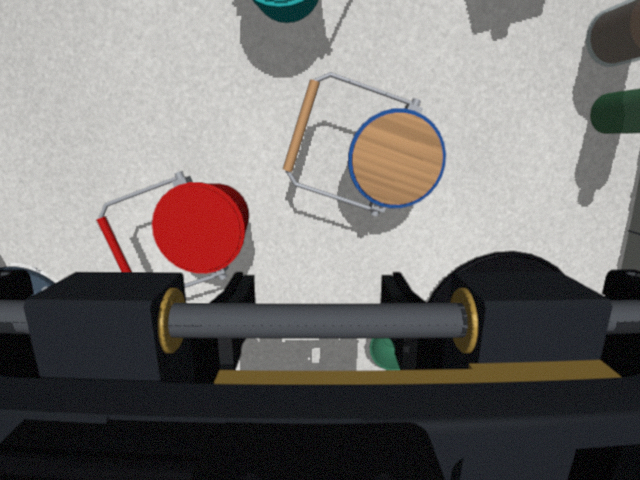

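View pics/stand1.png

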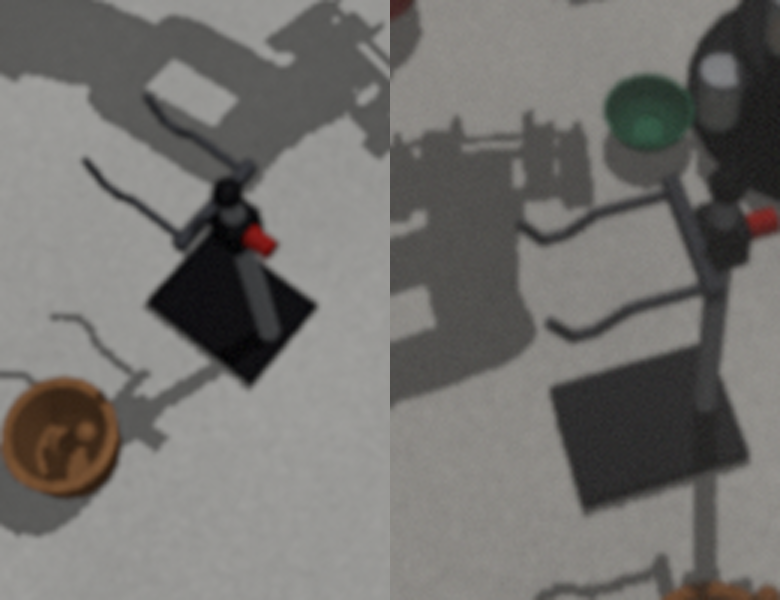

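```bash
python3 - <<'E'
from h import *
m=camera_model("wrist")
b=atz("wrist",[(315,82),(289,169)],.085+.003,m);print("bar",b.round(4),np.linalg.norm(b[0]-b[1]),b.mean(0))
p=atz("wrist",[(414,104),(376,210)],.085,m);print("piv",p.round(4),p.mean(0),np.linalg.norm(p[0]-p[1]))
l=atz("wrist",[(397,159)],.101,m);print("lid",l)
d=b.mean(0)-p.mean(0);print("r",np.linalg.norm(d[:2]),"heading(+x) deg bar-normal",np.degrees(np.arctan2(b[0,1]-b[1,1],b[0,0]-b[1,0]))-90,"piv",np.degrees(np.arctan2(p[0,1]-p[1,1],p[0,0]-p[1,0]))-90,"radial",np.degrees(np.arctan2(-d[1],-d[0])))
a=atz("scene",[(229,341),(285.3,341.7),(263.3,368.3)],.012);print("scene corners",a.round(4))
c=atz("side",[(294,379.3),(345,365),(359.3,403.3),(305,421)],.012);print("side corners",c.round(4))
q=[]
for s,t in (((229,271.7),(284,325)),((208.7,293.3),(293.3,357.3))):
    x=tri([("scene",s,None),("side",t,None)]);q.append(x);print("tip",x.round(4),proj("scene",x)-s,proj("side",x)-t)
E
```

```text
bar [[0.4766 0.3504 0.088 ]
 [0.4463 0.2551 0.088 ]] 0.10005139526948431 [0.46144656 0.30277439 0.088     ]
piv [[0.5884 0.3279 0.085 ]
 [0.5495 0.2063 0.085 ]] [0.56892438 0.26711481 0.085     ] 0.1277080730722513
lid [[0.56845291 0.2672256  0.101     ]]
r 0.113239072157633 heading(+x) deg bar-normal -17.668969619939716 piv -17.730882901104238 radial -18.355095632798747
scene corners [[ 0.5211 -0.3507  0.012 ]
 [ 0.6272 -0.2298  0.012 ]
 [ 0.648  -0.3244  0.012 ]]
side corners [[ 0.497  -0.257   0.012 ]
 [ 0.6232 -0.231   0.012 ]
 [ 0.6436 -0.3279  0.012 ]
 [ 0.5162 -0.3573  0.012 ]]
tip [ 0.4869 -0.2692  0.2811] [[-0.0336929   0.20244769]] [[-0.16099034 -0.20480302]]
tip [ 0.5017 -0.3391  0.2802] [[ 0.04986118 -0.23596198]] [[0.19363508 0.25182063]]
```

```bash
python3 - <<'E'
from h import *
step((.4605,.3025,.16),-18,0)
step((.4605,.3025,.085),-18,0)
E
```

```text
t 2.55 turn [-1.000e-02  0.000e+00  1.798e+01] shift cm (start frame) [ 8.66 -1.96 22.15] (world cm) [ -1.96   8.66 -22.15] F [-0.41  0.24  0.83] op 0.65
t 2.55 turn [-1.000e-02  0.000e+00  1.798e+01] shift cm (start frame) [ 8.66 -1.96 29.65] (world cm) [ -1.96   8.66 -29.65] F [-0.41  0.24  0.83] op 0.65
```

{"method": "send_rows", "body": {"moves": [[[0,0,0,1.73,-0.39,4.43,0.3],[0,0,0,1.73,-0.39,4.43,0.3],[0,0,0,1.73,-0.39,4.43,0.3],[0,0,0,1.73,-0.39,4.43,0.3],[0,0,0,1.73,-0.39,4.43,0.3]]]}}

```text
time_s: 3.05
position: [0.4606, 0.3033, 0.1397]
tcp_rot: [[0.0, 1.0, 0.001], [1.0, -0.0, 0.0], [0.0, 0.001, -1.0]]
force: [0.8, 0.7, -0.2]
opening: 0.649
```

{"method": "send_rows", "body": {"moves": [[[0,0,6,0,0,0,0.3],[0,0,6,0,0,0,0.3],[0,0,6,0,0,0,0.3],[0,0,0,0,0,0,0.3],[0,0,0,0,0,0,0.3]]]}}

```text
time_s: 3.55
position: [0.4607, 0.3026, 0.1411]
tcp_rot: [[0.307, 0.952, 0.0], [0.952, -0.307, 0.0], [0.0, 0.0, -1.0]]
force: [-0.2, 0.1, 0.2]
opening: 0.647
```

```bash
python3 - <<'E'
from h import *
m=camera_model("wrist");im=capture("wrist")
step((.4605,.3025,.085),-18,0)
g=proj("wrist",[.4605,.3025,.085],m)[0];e=[np.array([.4605,.3025,.085])+k*np.array([np.sin(np.radians(18)),np.cos(np.radians(18)),0])*.052 for k in (-1,1)]
for p in e: cv2.circle(im,tuple(proj("wrist",p,m)[0].astype(int)),3,(0,255,0),-1)
cv2.imwrite("pics/w2.png",im)
E
```

```text
t 3.6 turn [ 0.01 -0.01  0.1 ] shift cm (start frame) [-0.01 -0.01  7.52] (world cm) [-0.01 -0.01 -7.52] F [-0.26 -0.2   0.26] op 0.65
```

View pics/w2.png

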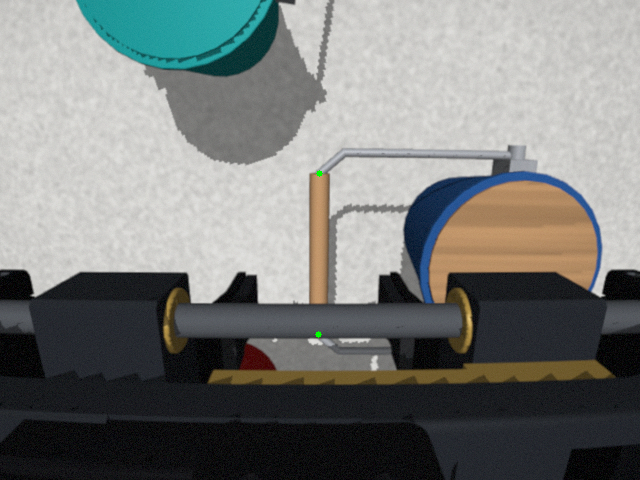

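The bar's upper end lies under my mark at (319,173), midway between the fingers, so I descend and grip.

{"method": "send_rows", "body": {"moves": [[[0,0,0,0,0,2.5,0.3],[0,0,0,0,0,2.5,0.3],[0,0,0,0,0,1.5,0.3],[0,0,0,0,0,1,0.3],[0,0,0,0,0,0,0.3]]]}}

```text
time_s: 4.1
position: [0.4598, 0.3022, 0.065]
tcp_rot: [[0.309, 0.951, -0.002], [0.951, -0.309, -0.001], [-0.001, -0.002, -1.0]]
force: [-0.0, 0.0, -0.2]
opening: 0.649
```

{"method": "send_rows", "body": {"moves": [[[0,0,0,0,0,0,-1],[0,0,0,0,0,0,-1],[0,0,0,0,0,0,-1],[0,0,0,0,0,0,-1],[0,0,0,0,0,0,-1]]]}}

```text
time_s: 4.6
position: [0.4607, 0.3026, 0.0665]
tcp_rot: [[0.309, 0.951, 0.001], [0.951, -0.309, 0.0], [0.0, 0.001, -1.0]]
force: [0.0, 0.8, 0.2]
opening: 0.284
```

```bash
python3 - <<'E'
from h import *
step((.4605,.3025,.085),-18,0)
# arc rows: tool-frame increments (tilt = turn about tool x); both shift conventions
h=np.array([np.cos(np.radians(-18)),np.sin(np.radians(-18)),0]);b0=np.array([.4605,.3025,.085]);piv=b0+.115*h
def pose(a,t):
    Rt=tool(-18,t);g=piv+.115*(-np.cos(a)*h+np.sin(a)*np.array([0,0,1]));return Rt,g+.019*Rt[:,2]
N=20
for t1 in (0,30):
  print("tilt",t1)
  for i in range(N):
    A,p=pose(np.pi/2*i/N,t1*i/N);B,q=pose(np.pi/2*(i+1)/N,t1*(i+1)/N)
    print((R.from_matrix(A.T@B).as_rotvec(degrees=True)).round(2),(A.T@(q-p)*100).round(2))
E
```

```text
t 4.6 turn [ 0.03 -0.03  0.01] shift cm (start frame) [-0.02 -0.01  0.05] (world cm) [-0.02 -0.01 -0.05] F [0.04 0.83 0.16] op 0.28
tilt 0
[0. 0. 0.] [-0.    0.04 -0.9 ]
[0. 0. 0.] [ 0.    0.11 -0.9 ]
[0. 0. 0.] [-0.    0.18 -0.89]
[0. 0. 0.] [ 0.    0.25 -0.87]
[0. 0. 0.] [-0.    0.31 -0.85]
[0. 0. 0.] [ 0.    0.38 -0.82]
[0. 0. 0.] [-0.    0.44 -0.79]
[0. 0. 0.] [ 0.    0.5  -0.75]
[0. 0. 0.] [-0.    0.56 -0.71]
[0. 0. 0.] [ 0.    0.61 -0.66]
[0. 0. 0.] [-0.    0.66 -0.61]
[0. 0. 0.] [ 0.    0.71 -0.56]
[0. 0. 0.] [-0.    0.75 -0.5 ]
[0. 0. 0.] [ 0.    0.79 -0.44]
[0. 0. 0.] [-0.    0.82 -0.38]
[0. 0. 0.] [ 0.    0.85 -0.31]
[0. 0. 0.] [ 0.    0.87 -0.25]
[0. 0. 0.] [-0.    0.89 -0.18]
[0. 0. 0.] [ 0.    0.9  -0.11]
[0. 0. 0.] [-0.    0.9  -0.04]
tilt 30
[-1.5 -0.   0. ] [ 0.    0.09 -0.9 ]
[-1.5  0.   0. ] [ 0.    0.18 -0.89]
[-1.5  0.  -0. ] [-0.    0.27 -0.88]
[-1.5 -0.  -0. ] [ 0.    0.36 -0.85]
[-1.5 -0.   0. ] [ 0.    0.45 -0.81]
[-1.5  0.  -0. ] [ 0.    0.53 -0.76]
[-1.5 -0.   0. ] [-0.    0.61 -0.71]
[-1.5 -0.  -0. ] [ 0.    0.68 -0.65]
[-1.5  0.   0. ] [-0.    0.74 -0.58]
[-1.5  0.  -0. ] [ 0.   0.8 -0.5]
[-1.5 -0.   0. ] [-0.    0.85 -0.42]
[-1.5 -0.   0. ] [ 0.    0.89 -0.34]
[-1.5  0.  -0. ] [-0.    0.92 -0.25]
[-1.5  0.   0. ] [ 0.    0.94 -0.15]
[-1.5 -0.  -0. ] [-0.    0.95 -0.06]
[-1.5 -0.   0. ] [0.   0.95 0.03]
[-1.5 -0.  -0. ] [0.   0.94 0.13]
[-1.5  0.   0. ] [0.   0.92 0.22]
[-1.5 -0.   0. ] [-0.    0.9   0.31]
[-1.5  0.  -0. ] [0.   0.86 0.4 ]
```

{"method": "send_rows", "body": {"moves": [[[0,0,0,0,0,0,-1],[0,0,0,0,0,0,-1],[0,0,0,0,0,0,-1],[0,0,0,0,0,0,-1],[0,0,0,0,0,0,-1]]]}}

```text
time_s: 5.1
position: [0.4611, 0.3025, 0.0662]
tcp_rot: [[0.309, 0.951, 0.001], [0.951, -0.309, 0.0], [0.001, 0.001, -1.0]]
force: [2.2, -1.1, -0.2]
opening: 0.128
```

{"method": "send_rows", "body": {"moves": [[[0,0,0,0,0.04,-0.9,-1],[0,0,0,0,0.11,-0.9,-1],[0,0,0,0,0.18,-0.89,-1],[0,0,0,0,0.25,-0.87,-1],[0,0,0,0,0.31,-0.85,-1]]]}}

```text
time_s: 5.6
position: [0.4692, 0.2997, 0.1112]
tcp_rot: [[0.309, 0.951, 0.0], [0.951, -0.309, 0.0], [0.0, 0.0, -1.0]]
force: [2.3, -0.9, -1.1]
opening: 0.123
```

{"method": "send_rows", "body": {"moves": [[[0,0,0,0,0.4,-0.82,-1],[0,0,0,0,0.46,-0.79,-1],[0,0,0,0,0.52,-0.75,-1],[0,0,0,0,0.58,-0.71,-1],[0,0,0,0,0.63,-0.66,-1]]]}}

```text
time_s: 6.1
position: [0.4931, 0.2917, 0.1479]
tcp_rot: [[0.309, 0.951, -0.002], [0.951, -0.309, 0.0], [-0.001, -0.002, -1.0]]
force: [-0.8, 0.3, -0.7]
opening: 0.129
```

```bash
python3 - <<'E'
from h import *
a=np.pi/4;h=np.array([np.cos(np.radians(-18)),np.sin(np.radians(-18)),0]);b0=np.array([.4605,.3025,.085]);piv=b0+.115*h
step(piv+.115*(-np.cos(a)*h+np.sin(a)*np.array([0,0,1])),-18,0)
capture("side");capture("scene")
for c in("side","scene"):print([(np.round(d["location"],3).tolist(),round(d["p"],2)) for d in spot_in(c,"pail")[:3]])
E
```

```text
t 6.1 turn [-0.1   0.03 -0.01] shift cm (start frame) [ 0.02 -0.07  0.06] (world cm) [-0.06  0.04 -0.06] F [-0.76  0.27 -0.74] op 0.13
[([0.433, 0.436, 0.061], 0.89), ([0.331, 0.156, 0.093], 0.88), ([0.564, 0.24, 0.099], 0.81)]
[([0.354, 0.168, 0.099], 0.9), ([0.574, 0.246, 0.102], 0.82), ([0.458, 0.484, 0.103], 0.67)]
```

{"method": "send_rows", "body": {"moves": [[[0,0,0,0,0.64,-0.6,-1],[0,0,0,0,0.69,-0.55,-1],[0,0,0,0,0.74,-0.49,-1],[0,0,0,0,0.78,-0.43,-1],[0,0,0,0,0.81,-0.37,-1]]]}}

```text
time_s: 6.8
position: [0.5293, 0.2801, 0.1729]
tcp_rot: [[0.309, 0.951, 0.001], [0.951, -0.309, -0.0], [0.0, 0.001, -1.0]]
force: [-2.0, -0.4, 4.6]
opening: 0.13
```

{"method": "send_rows", "body": {"moves": [[[0,0,0,0,0.84,-0.3,-1],[0,0,0,0,0.86,-0.24,-1],[0,0,0,0,0.88,-0.17,-1],[0,0,0,0,0.9,-0.1,-1],[0,0,0,0,0.9,-0.04,-1]]]}}

```text
time_s: 7.3
position: [0.5722, 0.2662, 0.1813]
tcp_rot: [[0.309, 0.951, 0.003], [0.951, -0.309, -0.0], [0.001, 0.003, -1.0]]
force: [-0.3, -1.5, 3.3]
opening: 0.129
```

{"method": "send_rows", "body": {"moves": [[[0,0,0,0,0,0,-1],[0,0,0,0,0,0,-1],[0,0,0,0,0,0,-1],[0,0,0,0,0,0,-1],[0,0,0,0,0,0,-1]]]}}

```text
time_s: 7.8
position: [0.5715, 0.2665, 0.1813]
tcp_rot: [[0.309, 0.951, 0.003], [0.951, -0.309, -0.0], [0.001, 0.003, -1.0]]
force: [-0.4, -1.9, 6.9]
opening: 0.124
```

```bash
python3 - <<'E'
from h import *
h=np.array([np.cos(np.radians(-18)),np.sin(np.radians(-18)),0]);b0=np.array([.4605,.3025,.085]);piv=b0+.115*h
step(piv+.115*np.array([0,0,1]),-18,0)
im=capture("wrist");w=capture("side")
cv2.imwrite("pics/up.png",np.hstack([cv2.resize(im,(400,300)),cv2.resize(w[130:280,200:400],(400,300))]))
E
```

```text
t 7.8 turn [ 0.18 -0.04 -0.  ] shift cm (start frame) [-0.01 -0.17  0.03] (world cm) [-0.16  0.04 -0.03] F [-0.44 -1.95  6.85] op 0.12
```

View pics/up.png

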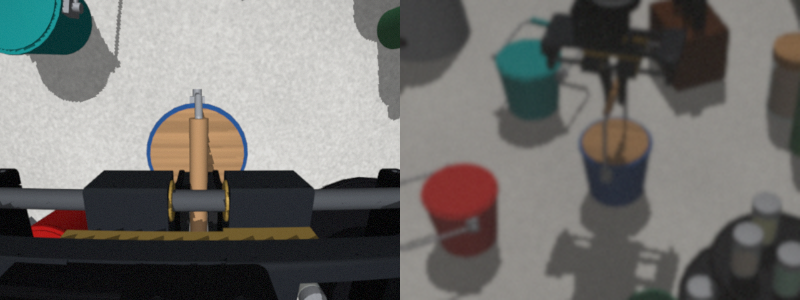

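Bail is upright and centred over the lid, and the tool is pressing down on it with a few N, so the pail is still on the ledge. I lift straight up next, then tilt the tool 30° so the gripper body clears the post.

{"method": "send_rows", "body": {"moves": [[[0,0,0,0,0,-0.3,-1],[0,0,0,0,0,-0.6,-1],[0,0,0,0,0,-1.2,-1],[0,0,0,0,0,-1.8,-1],[0,0,0,0,0,-2,-1]]]}}

```text
time_s: 8.4
position: [0.5693, 0.2669, 0.2391]
tcp_rot: [[0.309, 0.951, -0.003], [0.951, -0.309, -0.0], [-0.001, -0.002, -1.0]]
force: [-0.9, -0.7, -4.7]
opening: 0.124
```

{"method": "send_rows", "body": {"moves": [[[0,0,0,0,0,-2,-1],[0,0,0,0,0,-2,-1],[0,0,0,0,0,-2,-1],[0,0,0,0,0,-1.8,-1],[0,0,0,0,0,-0.8,-1]]]}}

```text
time_s: 8.9
position: [0.5706, 0.2673, 0.3275]
tcp_rot: [[0.309, 0.951, 0.003], [0.951, -0.309, 0.001], [0.002, 0.002, -1.0]]
force: [-0.3, 0.2, -4.5]
opening: 0.129
```

{"method": "send_rows", "body": {"moves": [[[-5,0,0,0,0,0,-1],[-7,0,0,0,0,0,-1],[-7,0,0,0,0,0,-1],[-7,0,0,0,0,0,-1],[-4,0,0,0,0,0,-1]]]}}

```text
time_s: 9.4
position: [0.5671, 0.2671, 0.3238]
tcp_rot: [[0.309, 0.825, 0.474], [0.951, -0.267, -0.155], [-0.001, 0.499, -0.867]]
force: [-0.1, -0.3, -6.1]
opening: 0.128
```

```bash
python3 - <<'E'
from h import *
step((.40,-.10,.345),-18,30)
step((.388,-.329,.345),12,30)
E
```

```text
t 9.4 turn [-0.07  0.06  0.07] shift cm (start frame) [-40.07  -2.93  -2.16] (world cm) [-15.8  -37.     0.47] F [-0.09 -0.28 -6.08] op 0.13
t 9.4 turn [ -0.09  15.04 -25.92] shift cm (start frame) [-61.75   2.08   0.76] (world cm) [-16.98 -59.41   0.47] F [-0.09 -0.28 -6.08] op 0.13
```

{"method": "send_rows", "body": {"moves": [[[0,0,0,-1,-0.07,-0.05,-1],[0,0,0,-1.7,-0.12,-0.09,-1],[0,0,0,-2.2,-0.16,-0.12,-1],[0,0,0,-2.2,-0.16,-0.12,-1],[0,0,0,-2.2,-0.16,-0.12,-1]]]}}

```text
time_s: 9.9
position: [0.5327, 0.1794, 0.326]
tcp_rot: [[0.31, 0.825, 0.473], [0.951, -0.269, -0.155], [-0.001, 0.498, -0.867]]
force: [-0.1, -0.8, -5.8]
opening: 0.13
```

{"method": "send_rows", "body": {"moves": [[[0,0,0,-2.2,-0.16,-0.12,-1],[0,0,0,-2.2,-0.16,-0.12,-1],[0,0,0,-2.2,-0.16,-0.12,-1],[0,0,0,-2.2,-0.16,-0.12,-1],[0,0,0,-2.2,-0.16,-0.12,-1]]]}}

```text
time_s: 10.4
position: [0.4889, 0.0779, 0.3273]
tcp_rot: [[0.311, 0.825, 0.473], [0.951, -0.269, -0.155], [-0.001, 0.497, -0.867]]
force: [0.7, -0.3, -4.9]
opening: 0.127
```

{"method": "send_rows", "body": {"moves": [[[0,0,0,-2.2,-0.16,-0.12,-1],[0,0,0,-2.2,-0.16,-0.12,-1],[0,0,0,-2.2,-0.16,-0.12,-1],[0,0,0,-2.2,-0.16,-0.12,-1],[0,0,0,-2.2,-0.16,-0.12,-1]]]}}

```text
time_s: 10.9
position: [0.4455, -0.0233, 0.3288]
tcp_rot: [[0.309, 0.825, 0.474], [0.951, -0.268, -0.154], [-0.0, 0.498, -0.867]]
force: [0.5, -0.2, -5.6]
opening: 0.125
```

{"method": "send_rows", "body": {"moves": [[[0,0,0,-2.2,-0.16,-0.12,-1],[0,0,0,-2.2,-0.16,-0.12,-1],[0,0,0,-2.2,-0.16,-0.12,-1],[0,0,0,-1.4,-0.1,-0.08,-1],[0,0,0,-0.8,-0.06,-0.05,-1]]]}}

```text
time_s: 11.4
position: [0.4107, -0.1048, 0.33]
tcp_rot: [[0.31, 0.824, 0.474], [0.951, -0.269, -0.155], [-0.0, 0.499, -0.867]]
force: [-0.3, 0.7, -4.8]
opening: 0.126
```

```bash
python3 - <<'E'
from h import *
step((.388,-.329,.345),-18,30)
s=readout.read_state();print(s["position"])
A=tool(-18,30)
for i in range(10):
    B=tool(-18+3*(i+1),30);print(R.from_matrix(tool(-18+3*i,30).T@B).as_rotvec(degrees=True).round(2))
E
```

```text
t 11.4 turn [-0.06  0.06 -0.04] shift cm (start frame) [-22.02   4.89   3.  ] (world cm) [ -1.37 -22.71  -0.15] F [-0.26  0.65 -4.85] op 0.13
[ 0.41073531 -0.10483163  0.33004511]
[ 0.   1.5 -2.6]
[-0.   1.5 -2.6]
[ 0.   1.5 -2.6]
[ 0.   1.5 -2.6]
[-0.   1.5 -2.6]
[ 0.   1.5 -2.6]
[-0.   1.5 -2.6]
[ 0.   1.5 -2.6]
[ 0.   1.5 -2.6]
[ 0.   1.5 -2.6]
```

{"method": "send_rows", "body": {"moves": [[[0,0,0,-1,0.22,0.14,-1],[0,0,0,-2,0.44,0.27,-1],[0,0,0,-2.5,0.56,0.34,-1],[0,0,0,-2.5,0.56,0.34,-1],[0,0,0,-2.5,0.56,0.34,-1]]]}}

```text
time_s: 11.9
position: [0.4046, -0.213, 0.3295]
tcp_rot: [[0.308, 0.824, 0.475], [0.951, -0.267, -0.154], [-0.0, 0.5, -0.866]]
force: [-0.7, 1.0, -6.2]
opening: 0.127
```

{"method": "send_rows", "body": {"moves": [[[0,0,0,-2.5,0.56,0.34,-1],[0,0,0,-2.5,0.56,0.34,-1],[0,0,0,-2.5,0.56,0.34,-1],[0,0,0,-2.5,0.56,0.34,-1],[0,0,0,-1.5,0.33,0.2,-1]]]}}

```text
time_s: 12.4
position: [0.3976, -0.3336, 0.3291]
tcp_rot: [[0.31, 0.823, 0.475], [0.951, -0.267, -0.157], [-0.003, 0.501, -0.866]]
force: [-0.4, -1.2, -4.2]
opening: 0.129
```

{"method": "send_rows", "body": {"moves": [[[0,1.5,-2.6,0,0,0,-1],[0,1.5,-2.6,0,0,0,-1],[0,1.5,-2.6,0,0,0,-1],[0,1.5,-2.6,0,0,0,-1],[0,1.5,-2.6,0,0,0,-1]]]}}

```text
time_s: 12.9
position: [0.3979, -0.3303, 0.3286]
tcp_rot: [[0.049, 0.865, 0.499], [0.999, -0.042, -0.025], [-0.001, 0.5, -0.866]]
force: [-0.3, 1.4, -6.3]
opening: 0.125
```

{"method": "send_rows", "body": {"moves": [[[0,1.5,-2.6,0,0,0,-1],[0,1.5,-2.6,0,0,0,-1],[0,1.5,-2.6,0,0,0,-1],[0,1.5,-2.6,0,0,0,-1],[0,1.5,-2.6,0,0,0,-1]]]}}

```text
time_s: 13.4
position: [0.3979, -0.3307, 0.3287]
tcp_rot: [[-0.211, 0.847, 0.488], [0.977, 0.184, 0.104], [-0.002, 0.499, -0.866]]
force: [-0.1, -0.5, -5.3]
opening: 0.13
```

```bash
python3 - <<'E'
from h import *
step((.515,-.302,.345),12,30)
s=readout.read_state();print(s["position"],(s["position"]-.019*s["tcp_rot"][:,2]).round(4))
r=[]
for c,(x0,y0) in (("scene",(150,230)),("side",(200,250)),("wrist",None and 0 or (0,0))):
    im=capture(c)
    r.append(cv2.resize(im[y0:y0+190,x0:x0+190],(400,400),interpolation=cv2.INTER_CUBIC) if c!="wrist" else 0)
    cv2.imwrite(f"pics/{c}3.png",im)
cv2.imwrite("pics/f3.png",np.hstack(r[:2]))
E
```

```text
t 13.4 turn [-0.04 -0.01  0.21] shift cm (start frame) [ 0.33 11.26  6.5 ] (world cm) [ 1.264e+01  3.070e+00 -1.000e-02] F [-0.14 -0.54 -5.35] op 0.13
[ 0.39790396 -0.33073131  0.32868309] [ 0.3886 -0.3327  0.3451]
```

View pics/f3.png

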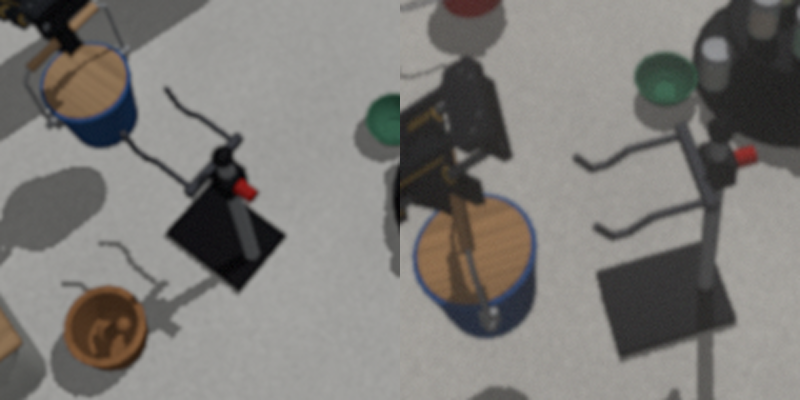

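View pics/wrist3.png

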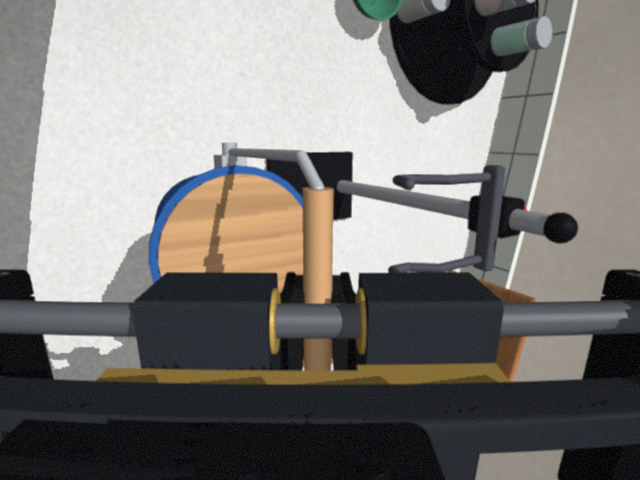

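```bash
python3 - <<'E'
from h import *
m=camera_model("wrist")
h=np.array([np.cos(np.radians(12)),np.sin(np.radians(12)),0]);y=np.array([-h[1],h[0],0])
for n,X in (("tip+",[.4869,-.2692,.281]),("tip-",[.5017,-.3391,.280]),("ball",np.array([.515,-.302,.327])+.105*h),
  ("xbar+",np.array([.515,-.302,.276])+.084*h+.036*y),("xbar-",np.array([.515,-.302,.276])+.084*h-.036*y)): print(n,proj("wrist",X,m).round(1))
# ball centre by 3 views
o=[("wrist",(560,227),m),("scene",(150+222*.475,230+157*.475),None),("side",(200+320*.475,250+130*.475),None)]
x=tri(o);print("ball",x.round(4),[ (proj(c,x,mm)-p).round(1) for c,p,mm in o]); print("origin from ball",(x-.105*h).round(4))
for z in (.28,): 
  w=atz("wrist",[(402,181),(395,268)],z,m);print("tips wrist",w.round(4),w.mean(0)+.02*h)
E
```

```text
tip+ [[410.7 183.9]]
tip- [[403.5 281.8]]
ball [[565.5 230.5]]
xbar+ [[497.8 179.4]]
xbar- [[488.2 260.9]]
ball [ 0.6167 -0.2784  0.3225] [array([[-0.3,  0.1]]), array([[ 0. , -0.5]]), array([[0.5, 0.3]])]
origin from ball [ 0.5139 -0.3003  0.3225]
tips wrist [[ 0.4794 -0.2685  0.28  ]
 [ 0.4903 -0.329   0.28  ]] [ 0.50441125 -0.29456482  0.28      ]
```

{"method": "send_rows", "body": {"moves": [[[0,0,0,0.04,0.6,0.35,-1],[0,0,0,0.04,1.2,0.69,-1],[0,0,0,0.04,1.4,0.81,-1],[0,0,0,0.04,1.4,0.81,-1],[0,0,0,0.04,1.4,0.81,-1]]]}}

```text
time_s: 14.05
position: [0.4665, -0.313, 0.3284]
tcp_rot: [[-0.208, 0.847, 0.489], [0.978, 0.18, 0.104], [0.0, 0.5, -0.866]]
force: [0.1, 0.5, -5.3]
opening: 0.126
```

{"method": "send_rows", "body": {"moves": [[[0,0,0,0.04,1.4,0.81,-1],[0,0,0,0.04,1.4,0.81,-1],[0,0,0,0.04,1.2,0.69,-1],[0,0,0,0.04,0.8,0.46,-1],[0,0,0,0.04,0.4,0.23,-1]]]}}

```text
time_s: 14.55
position: [0.5247, -0.2987, 0.3282]
tcp_rot: [[-0.209, 0.847, 0.489], [0.978, 0.181, 0.105], [0.0, 0.5, -0.866]]
force: [1.0, 0.2, -5.4]
opening: 0.124
```

{"method": "send_rows", "body": {"moves": [[[0,0,0.2,0,0,0,-1],[0,0,0,0,0,0,-1],[0,0,0,0,0,0,-1],[0,0,0,0,0,0,-1],[0,0,0,0,0,0,-1]]]}}

```text
time_s: 15.05
position: [0.5238, -0.2997, 0.3284]
tcp_rot: [[-0.205, 0.848, 0.489], [0.979, 0.176, 0.104], [0.002, 0.5, -0.866]]
force: [-0.4, -0.0, -3.8]
opening: 0.125
```

```bash
python3 - <<'E'
from h import *
step((.5145,-.301,.31),12,30)
r=[]
for c,(x0,y0) in (("scene",(180,230)),("side",(240,260))):
    im=capture(c); r.append(cv2.resize(im[y0:y0+150,x0:x0+150],(400,400),interpolation=cv2.INTER_CUBIC))
w=capture("wrist");cv2.imwrite("pics/w4.png",w)
cv2.imwrite("pics/f4.png",np.hstack(r))
E
```

```text
t 15.05 turn [-0.    0.02 -0.21] shift cm (start frame) [ 0.06 -1.74  3.03] (world cm) [-0.    0.07 -3.49] F [-0.43 -0.04 -3.82] op 0.13
```

View pics/f4.png

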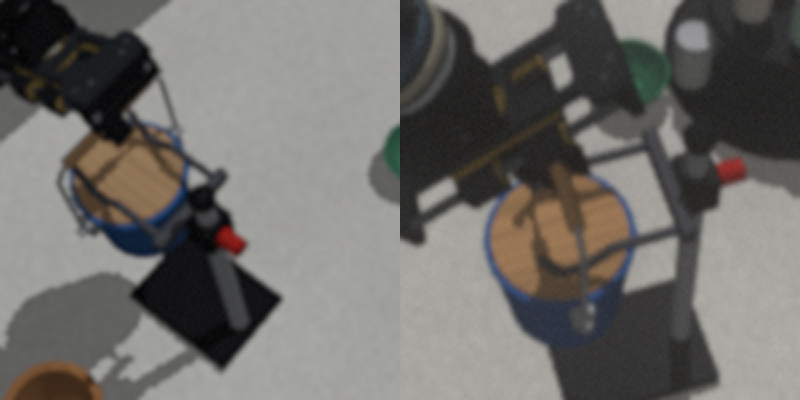

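View pics/w4.png

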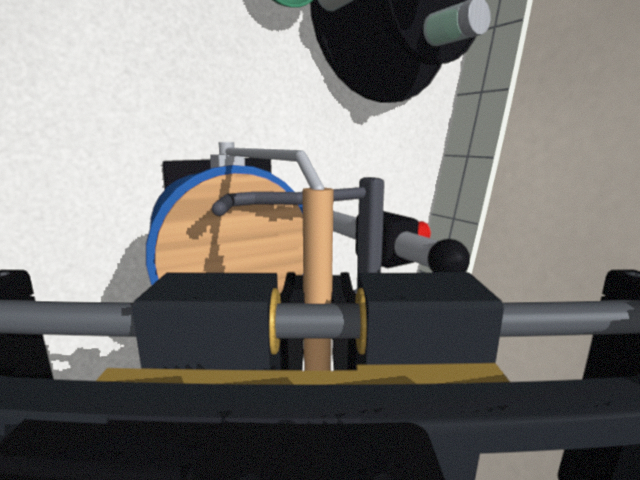

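```bash
python3 - <<'E'
from h import *
m=camera_model("wrist");h=np.array([np.cos(np.radians(12)),np.sin(np.radians(12)),0]);y=np.array([-h[1],h[0],0]);O=np.array([.5145,-.301,0])
for sz in (.25,.26,.27): print(sz,"tip,seat,xbar(end),ball",proj("wrist",[O-.02*h+.036*y+[0,0,sz+.016],O+.036*y+[0,0,sz-.01],O+.084*h+.036*y+[0,0,sz+.006],O+.105*h+[0,0,.325]],m).round(0).tolist())
E
```

```text
0.25 tip,seat,xbar(end),ball [[216.0, 205.0], [236.0, 196.0], [359.0, 190.0], [453.0, 260.0]]
0.26 tip,seat,xbar(end),ball [[221.0, 208.0], [241.0, 198.0], [367.0, 192.0], [453.0, 260.0]]
0.27 tip,seat,xbar(end),ball [[226.0, 211.0], [247.0, 201.0], [377.0, 194.0], [453.0, 260.0]]
```

Predicted tip, crossbar and ball pixels match the picture within a few pixels, which puts the seat at about 0.26 m. Lowering now, slower near the seat.

{"method": "send_rows", "body": {"moves": [[[0,0,0,0,-0.25,0.43,-1],[0,0,0,0,-0.4,0.69,-1],[0,0,0,0,-0.4,0.69,-1],[0,0,0,0,-0.4,0.69,-1],[0,0,0,0,-0.25,0.43,-1]]]}}

```text
time_s: 15.7
position: [0.5237, -0.299, 0.2931]
tcp_rot: [[-0.205, 0.848, 0.488], [0.979, 0.176, 0.105], [0.003, 0.499, -0.866]]
force: [-0.7, 0.1, -5.5]
opening: 0.128
```

{"method": "send_rows", "body": {"moves": [[[0,0,0,0,-0.25,0.43,-1],[0,0,0,0,-0.25,0.43,-1],[0,0,0,0,-0.25,0.43,-1],[0,0,0,0,-0.1,0.17,-1],[0,0,0,0,0,0,-1]]]}}

```text
time_s: 16.2
position: [0.5239, -0.2992, 0.2773]
tcp_rot: [[-0.205, 0.848, 0.489], [0.979, 0.177, 0.104], [0.002, 0.5, -0.866]]
force: [0.3, 0.1, -6.4]
opening: 0.126
```

{"method": "send_rows", "body": {"moves": [[[0,0,0,0,0,0,-1],[0,0,0,0,-0.05,0.09,-1],[0,0,0,0,-0.05,0.09,-1],[0,0,0,0,-0.05,0.09,-1],[0,0,0,0,0,0,-1]]]}}

```text
time_s: 16.7
position: [0.5239, -0.2993, 0.2744]
tcp_rot: [[-0.205, 0.848, 0.489], [0.979, 0.177, 0.104], [0.002, 0.5, -0.866]]
force: [0.2, 0.5, -4.8]
opening: 0.128
```

```bash
python3 - <<'E'
from h import *
step((.5145,-.301,.262),12,30)
E
```

```text
t 16.7 turn [-0.01 -0.01 -0.19] shift cm (start frame) [ 0.02 -1.45  2.49] (world cm) [-0.01  0.02 -2.88] F [ 0.2   0.47 -4.79] op 0.13
```

{"method": "send_rows", "body": {"moves": [[[0,0,0,0,-0.1,0.17,-1],[0,0,0,0,-0.1,0.17,-1],[0,0,0,0,-0.1,0.17,-1],[0,0,0,0,-0.1,0.17,-1],[0,0,0,0,0,0,-1]]]}}

```text
time_s: 17.2
position: [0.5238, -0.2992, 0.2662]
tcp_rot: [[-0.205, 0.848, 0.489], [0.979, 0.177, 0.104], [0.002, 0.5, -0.866]]
force: [-0.6, -0.6, -5.0]
opening: 0.127
```

{"method": "send_rows", "body": {"moves": [[[0,0,0,0,-0.07,0.13,-1],[0,0,0,0,-0.07,0.13,-1],[0,0,0,0,-0.07,0.13,-1],[0,0,0,0,0,0,-1],[0,0,0,0,0,0,-1]]]}}

```text
time_s: 17.7
position: [0.5241, -0.2993, 0.2622]
tcp_rot: [[-0.205, 0.848, 0.489], [0.979, 0.177, 0.104], [0.002, 0.5, -0.866]]
force: [-0.2, 0.5, -5.3]
opening: 0.128
```

{"method": "send_rows", "body": {"moves": [[[0,0,0,0,-0.07,0.13,-1],[0,0,0,0,-0.07,0.13,-1],[0,0,0,0,-0.07,0.13,-1],[0,0,0,0,0,0,-1],[0,0,0,0,0,0,-1]]]}}

```text
time_s: 18.2
position: [0.5242, -0.2992, 0.2577]
tcp_rot: [[-0.205, 0.848, 0.489], [0.979, 0.177, 0.104], [0.002, 0.5, -0.866]]
force: [-0.3, 0.1, -4.4]
opening: 0.125
```

{"method": "send_rows", "body": {"moves": [[[0,0,0,0,-0.07,0.13,-1],[0,0,0,0,-0.07,0.13,-1],[0,0,0,0,-0.05,0.09,-1],[0,0,0,0,0,0,-1],[0,0,0,0,0,0,-1]]]}}

```text
time_s: 18.7
position: [0.5243, -0.2992, 0.2537]
tcp_rot: [[-0.205, 0.848, 0.489], [0.979, 0.177, 0.104], [0.002, 0.5, -0.866]]
force: [-0.4, 0.0, -4.6]
opening: 0.125
```

{"method": "send_rows", "body": {"moves": [[[0,0,0,0,-0.05,0.09,-1],[0,0,0,0,-0.05,0.09,-1],[0,0,0,0,0,0,-1],[0,0,0,0,0,0,-1],[0,0,0,0,0,0,-1]]]}}

```text
time_s: 19.2
position: [0.5243, -0.2993, 0.2518]
tcp_rot: [[-0.205, 0.848, 0.489], [0.979, 0.177, 0.104], [0.001, 0.5, -0.866]]
force: [0.0, 0.9, -4.8]
opening: 0.125
```

{"method": "send_rows", "body": {"moves": [[[0,0,0,0,-0.05,0.09,-1],[0,0,0,0,-0.05,0.09,-1],[0,0,0,0,0,0,-1],[0,0,0,0,0,0,-1],[0,0,0,0,0,0,-1]]]}}

```text
time_s: 19.7
position: [0.5244, -0.2993, 0.2497]
tcp_rot: [[-0.205, 0.848, 0.489], [0.979, 0.177, 0.104], [0.002, 0.5, -0.866]]
force: [0.4, 0.1, -5.5]
opening: 0.124
```

{"method": "send_rows", "body": {"moves": [[[0,0,0,0,-0.05,0.09,-1],[0,0,0,0,-0.05,0.09,-1],[0,0,0,0,0,0,-1],[0,0,0,0,0,0,-1],[0,0,0,0,0,0,-1]]]}}

```text
time_s: 20.2
position: [0.5245, -0.2994, 0.248]
tcp_rot: [[-0.205, 0.848, 0.49], [0.979, 0.177, 0.104], [0.001, 0.5, -0.866]]
force: [-0.8, 0.7, -2.6]
opening: 0.128
```

{"method": "send_rows", "body": {"moves": [[[0,0,0,0,-0.05,0.09,-1],[0,0,0,0,0,0,-1],[0,0,0,0,0,0,-1],[0,0,0,0,0,0,-1],[0,0,0,0,0,0,-1]]]}}

```text
time_s: 20.7
position: [0.5246, -0.2994, 0.2468]
tcp_rot: [[-0.205, 0.848, 0.489], [0.979, 0.177, 0.104], [0.001, 0.5, -0.866]]
force: [-1.1, 0.9, -0.7]
opening: 0.123
```

```bash
python3 - <<'E'
from h import *
step((.5145,-.301,.262),12,30)
E
```

```text
t 20.7 turn [ 0.02  0.03 -0.18] shift cm (start frame) [ 0.05 -0.12  0.08] (world cm) [-0.08  0.04 -0.13] F [-1.11  0.9  -0.75] op 0.12
```

{"method": "send_rows", "body": {"moves": [[[0,0,0,0,-0.02,0.03,-1],[0,0,0,0,0,0,-1],[0,0,0,0,0,0,-0.7],[0,0,0,0,0,0,-0.6],[0,0,0,0,0,0,-0.5]]]}}

```text
time_s: 21.2
position: [0.5246, -0.2994, 0.2464]
tcp_rot: [[-0.205, 0.848, 0.489], [0.979, 0.177, 0.104], [0.001, 0.5, -0.866]]
force: [0.7, 0.3, -0.5]
opening: 0.213
```

{"method": "send_rows", "body": {"moves": [[[0,0,0,0,0,0,-0.3],[0,0,0,0,0,0,-0.2],[0,0,0,0,0,0,-0.2],[0,0,0,0,0,0,-0.2],[0,0,0,0,0,0,-0.2]]]}}

```text
time_s: 21.7
position: [0.5244, -0.2992, 0.2462]
tcp_rot: [[-0.205, 0.848, 0.489], [0.979, 0.177, 0.104], [0.002, 0.5, -0.866]]
force: [0.3, -0.1, -1.0]
opening: 0.404
```

```bash
python3 - <<'E'
from h import *
step((.5145,-.301,.262),12,30)
r=[]
for c,(x0,y0) in (("scene",(180,230)),("wrist",0) if 0 else ("side",(240,260))):
    im=capture(c); r.append(cv2.resize(im[y0:y0+150,x0:x0+150],(400,400),interpolation=cv2.INTER_CUBIC))
w=capture("wrist")
cv2.imwrite("pics/f5.png",np.hstack([r[1],cv2.resize(w,(400,300))[:, :][:300].copy() if 0 else cv2.copyMakeBorder(cv2.resize(w,(400,300)),0,100,0,0,0)]))
E
```

```text
t 21.7 turn [-0.   -0.   -0.18] shift cm (start frame) [ 0.03 -0.08  0.03] (world cm) [-0.06  0.02 -0.07] F [ 0.29 -0.1  -0.98] op 0.4
```

View pics/f5.png

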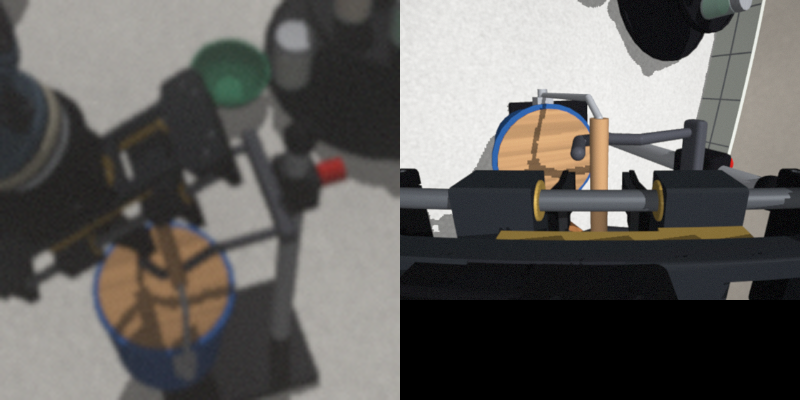

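The bar rests over the prong behind its upturned tip, with the fingers open on both sides of it. I back out along the tool axis.

{"method": "send_rows", "body": {"moves": [[[0,0,0,0,0,-0.3,-0.2],[0,0,0,0,0,-0.5,-0.2],[0,0,0,0,0,-0.8,-0.2],[0,0,0,0,0,-1,-0.2],[0,0,0,0,0,-1,-0.2]]]}}

```text
time_s: 22.35
position: [0.5064, -0.3032, 0.2784]
tcp_rot: [[-0.205, 0.848, 0.489], [0.979, 0.177, 0.103], [0.001, 0.5, -0.866]]
force: [0.2, -0.1, -0.1]
opening: 0.4
```

{"method": "send_rows", "body": {"moves": [[[0,0,0,0,0,-1.5,-0.2],[0,0,0,0,0,-2,-0.2],[0,0,0,0,0,-3,-0.2],[0,0,0,0,0,-3,-0.2],[0,0,0,0,0,-3,-0.2]]]}}

```text
time_s: 22.85
position: [0.4446, -0.3159, 0.3874]
tcp_rot: [[-0.205, 0.848, 0.489], [0.979, 0.177, 0.103], [0.001, 0.5, -0.866]]
force: [0.4, -1.4, -0.3]
opening: 0.401
```

{"method": "send_rows", "body": {"moves": [[[0,0,0,0,0,-2,-0.2],[0,0,0,0,0,-1,-0.2],[0,0,0,0,0,0,-0.2],[0,0,0,0,0,0,-0.2],[0,0,0,0,0,0,-0.2]]]}}

```text
time_s: 23.35
position: [0.4309, -0.3184, 0.4104]
tcp_rot: [[-0.206, 0.848, 0.488], [0.979, 0.176, 0.106], [0.004, 0.499, -0.866]]
force: [-0.1, -0.1, 0.1]
opening: 0.398
```

{"method": "send_rows", "body": {"moves": [[[0,0,0,0,0,0,-0.2],[0,0,0,0,0,0,-0.2],[0,0,0,0,0,0,-0.2],[0,0,0,0,0,0,-0.2],[0,0,0,0,0,0,-0.2]]]}}

```text
time_s: 23.85
position: [0.431, -0.319, 0.4116]
tcp_rot: [[-0.205, 0.848, 0.489], [0.979, 0.177, 0.104], [0.002, 0.5, -0.866]]
force: [0.7, 0.9, 0.3]
opening: 0.401
```

```bash
python3 - <<'E'
from h import *
s=readout.read_state();print(s["time_s"],s["position"],s["force"])
a=capture("side");w=capture("wrist")
for _ in range(6): b=capture("side")
print("motion",cv2.absdiff(a,b)[260:410,240:390].mean(),cv2.absdiff(a,b)[0:150].mean())
for t in("bowl","mortar","bail_grip"): print(t,[(np.round(d["location"],3).tolist(),round(d["p"],2)) for d in spot_in("side",t)[:3]])
cv2.imwrite("pics/f6.png",np.hstack([cv2.resize(b[260:410,240:390],(300,300),interpolation=cv2.INTER_CUBIC),cv2.resize(w,(400,300))]))
E
```

```text
23.85 [ 0.43101342 -0.31903913  0.41156864] [0.73985051 0.87034915 0.34317502]
motion 1.4935851851851851 1.6770104166666666
bowl [([0.595, -0.294, 0.076], 0.49)]
mortar [([0.601, -0.467, 0.066], 0.65), ([0.76, -0.034, 0.019], 0.62), ([0.764, -0.052, 0.16], 0.54)]
bail_grip [([0.515, -0.314, 0.271], 0.96), ([0.5, 0.568, 0.09], 0.67), ([0.24, 0.138, 0.086], 0.59)]
```

View pics/f6.png

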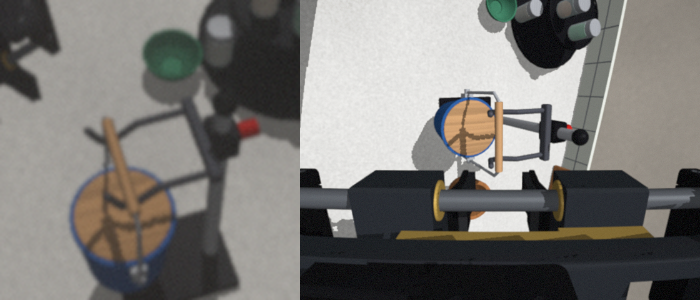

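The bar lies across both prongs, square and in the seat. The pail hangs level, and the picture change around it is no more than image noise. Handing in.

```bash
python3 -c "
from rig import bot;print(bot.hand_in())"
```

```text
the job is handed in; nothing more can be done
None
```

The pail is hanging from the hook stand, and I handed the job in after about 24 s on the robot's clock. No verdict was reported.

- **Raising the bail:** I gripped the bar, swung it along its arc to upright and paused there. The tool was then pressing down on the pail with about 7 N, so the pail was still standing on the ledge.
- **Carrying:** I lifted the pail (it weighs about 5 N), tilted the tool 30° so the gripper would clear the post, and came to the hook from its open front.
- **Finding the hook:** I lowered the bar a few millimetres at a time, then 1–2 mm at a time near the seat. It touched at about 265 mm, and another 2 mm or so brought the wrist's load down to about -0.5 N. Then I let go and backed out.

**Last checks:**
- The bar lies over both prongs behind their tips and square to them.
- The network placed the bar at (0.515, -0.314, 0.271), about 13 mm in plan from my estimate of the seat's middle. That is inside the 22 mm limit, but further off than the wrist pose at release, which put it within about 1 mm.
- The pail looks level and still; image change there was no more than in the rest of the picture.
- The mortar was found where it started. The network's last "bowl" report was a false hit near the stand, with a low value; in the picture the bowl looks unmoved. I did not measure the shakers again.

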